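Stand the casting rings on their crucible bases

ROBOT

A 6-joint arm with a two-finger parallel gripper is mounted at the origin on the work surface. World frame = base frame: x ahead of the robot, y to its left, z up, the work surface at z = 0. Lengths are in m, angles in rad, forces in N, time in s.
With the tool pointing down it reaches from about 0.35 to 0.975 m from the base axis. Payload 4.9 kg.
Tool frame: the origin (TCP) lies at the very end of the fingers, on their centre line; the grasp point (between the pads) lies 19 mm behind it (ctrl.grip_point_offset is the distance from the TCP to the grasp point, in m); z points along the fingers, y is the line along which they close (so a half turn about z gives the same grasp; the last joint's range is limited). The gripper opens to 85 mm and grips with 20 to 120 N. Pads are 22 mm wide; open, the fingers measure 114 mm over their backs; the gripper's body (76 mm by 85 mm) begins 54 mm behind the grasp point. The pads swing forward as they close: fully open they stand 13 mm farther back than shut.
Start: joints at [1.041, 0.053, 1.613, -0, 1.476, -0.119], TCP at [0.25, 0.573, 0.231] pointing down, gripper open.
Joint ranges: [-3.01, 3.01], [-1.01, 2.22], [0.06, 2.58], [-1.02, 4.17], [0.09, 2.62], [-3.14, 3.14]. Speed limits (rad/s): [2.57, 2.57, 3.14, 3.14, 3.14, 3.14].

INTERFACE

Orientations are given as a rotation vector (axis times angle).
In Python, from station import ctrl gives the robot as it stands.
- The arm moves only by the tool send_rows, never from a script. Its argument "rows" is a list of rows, each a list of 3 entries, a list of its own where there are three numbers: the finger opening in cm, from 0 to 8.54, then the shift along the tool's x, y, z in cm, then the turn about the tool's z in degrees. A call has 1 to 10 rows; each row shifts and turns the commanded pose from where the row before left it, along the tool's axes as they then stand; what a row does not reach is not made up. A row lasts 1/8 s, in which the tool goes at most 62.5 mm and 10.7 degrees, less where a joint would pass 70% of its speed; a pose out of reach is approached as far as the arm can. A call with a gripper value outside its range is refused whole. The fingers move at their own pace and stop on an object; "newtons" is the grip in N (left out, the last holds). Time passes only in rows, so rows that do not move let the fingers close. It gives the time, the measured TCP pose, the force, the opening and the grip force at its end, in the units of the state.
- ctrl.get_obs(): the state, without advancing time (a new reading comes with each control period).
- ctrl.get_image(name): name is "scene" or "top"; returns a dict with "frame" (400x640x3 uint8, red, green, blue), "range_z" (400x640 float32, m along the optical axis (not along the pixel's ray), 0 where there is no reading), "fx", "fy", "cx", "cy" (pixels), "k1" (the pictures are not rectified: a ray, as slopes to the right and down, at radius r is drawn at 1 + k1 r^2 times it, then the intrinsics apply), "cam_to_world" (4x4, takes a point from camera to world coordinates). Camera axes: x right, y down, z forward; pixel columns grow to the right and rows downward; lengths in m; the calibration is good to about 2 mm. A picture is of the moment at which its call begins.
- ctrl.finish_job(): hands the job in; it is judged then, once.
The state is a dict: "t": time; "q": joint angles; "dq": joint speeds; "effort": joint torques, N m; "tool_pos": TCP position; "tool_rot": TCP orientation; "contact_force": force on the tool from outside, world axes, zero at the start; "wrist_torque": the same for the moment, N m; "opening": finger opening in m; "grip_force": force on a finger pad.
Only numpy, scipy, OpenCV 4.12 (cv2) and the standard library are available. Lean on these libraries where they do the work, as an engineer would, in place of code of your own. Each camera call takes 0.05 s, during which the arm holds its last target. There are 200 camera calls.

TASK

Set each of the four bare-steel casting rings upright into the coloured rubber crucible base of its own size (smallest ring in the smallest base, and so on up to the largest), flat on the floor inside the rim. Put them down gently, without dropping them, and leave the orange mixing cup and the plaster model where they are.

Things in the scene. Friction and masses are not known exactly. Their poses are not given: they have to be found in the camera images.
- ring_small: The smallest casting ring: a plain bare-steel tube standing upright on the bench, open at both ends, outside diameter 26 mm, wall 2.5 mm, height 40 mm; loose. Origin: centre of its lower end, z up along its axis.
- ring_medium: The second smallest casting ring: a plain bare-steel tube standing upright on the bench, open at both ends, outside diameter 39 mm, wall 2.5 mm, height 46 mm; loose. Origin: centre of its lower end, z up along its axis.
- ring_large: The second largest casting ring: a plain bare-steel tube standing upright on the bench, open at both ends, outside diameter 52 mm, wall 2.5 mm, height 52 mm; loose. Origin: centre of its lower end, z up along its axis.
- ring_giant: The largest casting ring: a plain bare-steel tube standing upright on the bench, open at both ends, outside diameter 65 mm, wall 2.5 mm, height 58 mm; loose. Origin: centre of its lower end, z up along its axis.
- base_small: The smallest crucible base, for the 26 mm ring: a round red rubber dish fixed to the bench, 46 mm across. Flat floor 6 mm above the bench; rim top 9 mm above the bench, 38 mm inside diameter; in the middle a cone (6 mm wide, 5 mm high above the floor) that goes up inside the ring. Origin: centre of its underside, at bench level, z up.
- base_medium: The second smallest crucible base, for the 39 mm ring: a round yellow rubber dish fixed to the bench, 59 mm across. Flat floor 6 mm above the bench; rim top 9 mm above the bench, 51 mm inside diameter; in the middle a cone (19 mm wide, 8 mm high above the floor) that goes up inside the ring. Origin: centre of its underside, at bench level, z up.
- base_large: The second largest crucible base, for the 52 mm ring: a round green rubber dish fixed to the bench, 72 mm across. Flat floor 6 mm above the bench; rim top 9 mm above the bench, 64 mm inside diameter; in the middle a cone (32 mm wide, 10 mm high above the floor) that goes up inside the ring. Origin: centre of its underside, at bench level, z up.
- base_giant: The largest crucible base, for the 65 mm ring: a round blue rubber dish fixed to the bench, 85 mm across. Flat floor 6 mm above the bench; rim top 9 mm above the bench, 77 mm inside diameter; in the middle a cone (45 mm wide, 13 mm high above the floor) that goes up inside the ring. Origin: centre of its underside, at bench level, z up.
- mixing_cup: A orange plastic mixing cup, closed at the bottom, 50 mm across the rim, 50 mm high, standing loose on the bench. A bystander. Origin: centre of its underside, z up.
- plaster_model: A cream plaster dental model: D-shaped slab about 66 x 64 mm with a horseshoe of teeth on it, 25 mm high in all, lying loose on the bench. A bystander. Origin: on its underside near the middle of the slab, z up.
Things that resemble listed ones, but are neither listed nor needed, are in the scene too. Of the things shaped like the base_large, the green one is meant.

How it is judged:
By the outcome, as a careful person would: the job done as asked, in the order asked, and still so for the second after the job is handed in, with the robot touching nothing.
It also fails if it takes over 106 s, if anything falls off the work surface, if the arm or the gripper's body presses on something with over 40 N, if the wrist force passes 120 N, or if a joint passes its speed limit or range.

## Working session

There is one attempt and no reset: what is moved stays moved. The work goes in short steps, Python scripts to look and compute and a tool call to move; the robot and the scene stay as the last step left them, time stands still between calls to the robot, and variables do not carry over. Pictures are saved under pics/ and viewed, at most 14 in all, crops included, and the job is handed in when it is done.

Besides the shell and the picture viewer there is one more tool, called after "Request:" by a JSON object that holds its "fn" and its "kwargs". send_rows: Moves the arm, as the interface text tells. Its arguments: {"type":"object","properties":{"rows":{"type":"array","items":{"type":"array"}},"newtons":{"type":"number"}},"required":["rows"]}

```bash
ls; mkdir -p pics
python3 - <<'E'
from station import ctrl
import cv2, numpy as np
print(ctrl.get_obs(), ctrl.grip_point_offset)
for n in("scene","top"):
    d=ctrl.get_image(n); cv2.imwrite(f"pics/{n}0.png",d["frame"][:,:,::-1])
    np.savez(f"{n}0.npz",**d)
    print(n,d["fx"],d["fy"],d["cx"],d["cy"],d["k1"],d["cam_to_world"].round(3).tolist())
E
```

```text
pics
{'t': 0.0, 'q': array([ 1.04098393e+00,  5.33565030e-02,  1.61430355e+00, -1.59637580e-05,
        1.47600506e+00, -1.18992550e-01]), 'dq': array([-2.13656868e-04, -4.92075558e-04,  9.96577243e-06,  1.62836928e-04,
       -1.33573925e-03,  3.28195690e-04]), 'effort': array([ 2.46590374e-03, -3.93664169e+01, -3.70183182e+01,  1.12190696e-04,
        7.01955709e-03,  2.26301222e-05]), 'tool_pos': array([0.24927994, 0.5724496 , 0.23005754]), 'tool_rot': array([-0.64065156, -3.07491543,  0.00309294]), 'contact_force': array([ 0.26492911, -0.12555884,  0.19199526]), 'wrist_torque': array([0.0078873 , 0.02777074, 0.01375348]), 'grip_force': 0.0, 'opening': 0.08532315709290873} 0.0187
scene 437.9825629871253 437.9825629871253 327.3651314067614 202.57386123560227 0.007770733639313321 [[-0.792, 0.511, -0.333, 0.893], [0.61, 0.659, -0.439, 0.417], [-0.005, -0.551, -0.834, 0.818], [0.0, 0.0, 0.0, 1.0]]
top 406.4982698269788 406.4982698269788 322.0035232545518 206.01038374416245 -0.08564570239496593 [[0.018, -0.992, 0.128, 0.477], [-1.0, -0.015, 0.023, -0.009], [-0.021, -0.129, -0.991, 0.976], [0.0, 0.0, 0.0, 1.0]]
```

View pics/scene0.png

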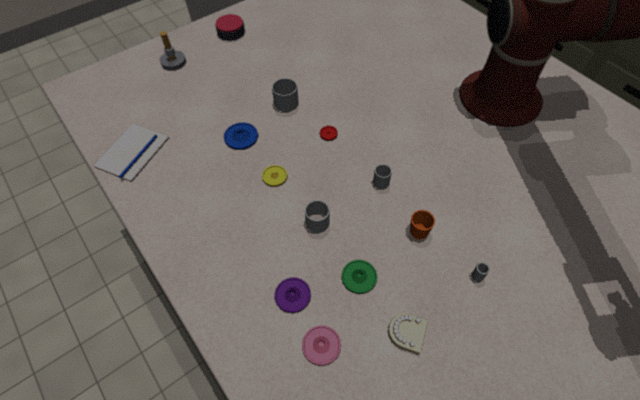

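View pics/top0.png

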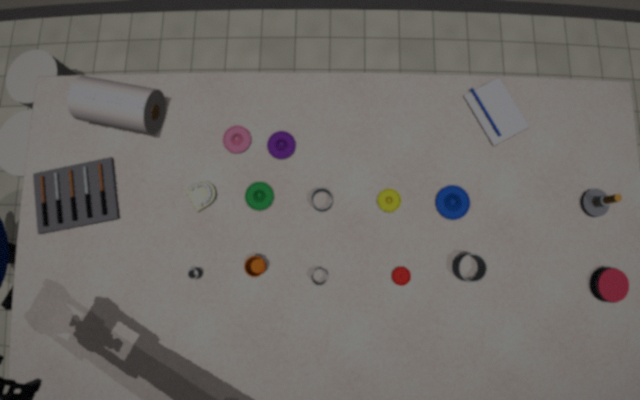

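The scene view shows rings at (481,272) small, (382,177) medium, (317,217) large and (285,95) giant. The bases are red (328,133), yellow (275,176), green (360,276) and blue (241,136). The top view shows rings at (196,272), (319,275), (321,200) and (468,267), with bases red (401,276), yellow (389,200), green (260,196) and blue (452,202). Purple and pink are decoys.

```bash
cat > h.py <<'E'
import cv2, numpy as np
from scipy.optimize import least_squares
def rays(d,uv):
    K=np.array([[d["fx"],0,d["cx"]],[0,d["fy"],d["cy"]],[0,0,1]],float)
    s=cv2.undistortPoints(np.asarray(uv,float).reshape(-1,1,2),K,np.array([float(d["k1"]),0,0,0]))[:,0]
    return np.c_[s,np.ones(len(s))]
def world(d,p): T=d["cam_to_world"]; return p@T[:3,:3].T+T[:3,3]
def cloud(d):
    v,u=np.mgrid[:400,:640]; r=rays(d,np.c_[u.ravel(),v.ravel()])
    return world(d,r*d["range_z"].reshape(-1,1)).reshape(400,640,3)
def plane(d,uv,z):
    T=d["cam_to_world"]; r=rays(d,uv)@T[:3,:3].T; o=T[:3,3]
    return o+r*((z-o[2])/r[:,2])[:,None]
def tri(d1,uv1,d2,uv2):
    A=np.zeros((3,3));b=np.zeros(3)
    for d,uv in((d1,uv1),(d2,uv2)):
        T=d["cam_to_world"];r=(rays(d,[uv])@T[:3,:3].T)[0];r/=np.linalg.norm(r)
        P=np.eye(3)-np.outer(r,r);A+=P;b+=P@T[:3,3]
    return np.linalg.solve(A,b)
def circ(p,R=None):
    c=p.mean(0)
    f=(lambda x:np.hypot(*(p-x[:2]).T)-(R or x[2]))
    s=least_squares(f,[*c,R or .02],loss="soft_l1",f_scale=.001)
    return s.x
RB={"small":(.040,.013),"medium":(.046,.0195),"large":(.052,.026),"giant":(.058,.0325)}
RINGPX={"small":((481,272),(196,272)),"medium":((382,177),(319,275)),"large":((317,217),(321,200)),"giant":((285,95),(468,267))}
BPX={"small":((328,133),(401,276)),"medium":((275,176),(389,200)),"large":((360,276),(260,196)),"giant":((241,136),(452,202))}
E
cat > m.py <<'E'
from h import *
D=[dict(np.load(n+"0.npz")) for n in("scene","top")]
C=[cloud(d) for d in D]
for k,(h,r) in RB.items():
    for i in(0,1):
        u,v=RINGPX[k][i]; w=22
        p=C[i][v-w:v+w,u-w:u+w].reshape(-1,3)
        z0=np.median(p[:,2]); t=np.percentile(p[:,2],99)
        q=p[p[:,2]>t-.006]
        x=circ(q[:,:2],r-.00125)
        print("ring",k,i,"bench",z0.round(4),"top",t.round(4),"n",len(q),x[:2].round(4),(q[:,:2].mean(0)).round(4))
    cs=[]
    for i in(0,1):
        u,v=BPX[k][i]; hsv=cv2.cvtColor(D[i]["frame"],cv2.COLOR_RGB2HSV)
        m=(hsv[...,1]>130).astype(np.uint8)
        n,l,st,_=cv2.connectedComponentsWithStats(m); lab=np.bincount(l[v-6:v+7,u-6:u+7].ravel())[1:].argmax()+1
        c=cv2.findContours((l==lab).astype(np.uint8),cv2.RETR_EXTERNAL,cv2.CHAIN_APPROX_NONE)[0][0][:,0]
        e=cv2.fitEllipse(c.astype(np.float32)); cs.append(e[0])
        w=plane(D[i],[e[0]],.006)[0]; x=circ(plane(D[i],c,.006)[:,:2])
        p=C[i][l==lab]
        print("base",k,i,np.round(e[0],1),"plane",w.round(4)[:2],"circ",x.round(4),"z pct",np.percentile(p[:,2],[10,50,95]).round(4))
    print("  tri",tri(D[0],cs[0],D[1],cs[1]).round(4))
E
python3 m.py
```

```text
ring small 0 bench 0.0004 top 0.0404 n 81 [0.4368 0.3101] [0.4648 0.3167]
ring small 1 bench 0.0013 top 0.0417 n 57 [0.4359 0.3091] [0.4423 0.2598]
base small 0 [328.2 132.7] plane [ 0.4393 -0.1749] circ [ 0.4391 -0.1751  0.0215] z pct [0.0045 0.0071 0.0107]
base small 1 [400.6 275.5] plane [ 0.4401 -0.1747] circ [ 0.4401 -0.1747  0.0203] z pct [0.0052 0.0075 0.0112]
  tri [ 0.4399 -0.1744  0.0069]
ring medium 0 bench 0.0007 top 0.0474 n 95 [0.4349 0.0183] [0.4931 0.0679]
ring medium 1 bench 0.0013 top 0.0475 n 56 [0.436  0.0169] [0.4371 0.0166]
base medium 0 [274.2 175.4] plane [ 0.6193 -0.1464] circ [ 0.619  -0.1467  0.0281] z pct [0.0047 0.007  0.011 ]
base medium 1 [388.7 199.9] plane [ 0.6199 -0.1469] circ [ 0.62   -0.1469  0.0263] z pct [0.005  0.0077 0.0119]
  tri [ 0.6196 -0.1466  0.0061]
ring large 0 bench 0.0013 top 0.0537 n 134 [0.6154 0.015 ] [0.6352 0.0449]
ring large 1 bench 0.0011 top 0.055 n 95 [0.6136 0.0129] [0.5944 0.0101]
base large 0 [358.9 276.4] plane [0.626  0.1676] circ [0.6256 0.167  0.0335] z pct [0.0046 0.0068 0.0127]
base large 1 [259.  195.6] plane [0.6259 0.1669] circ [0.626  0.167  0.0315] z pct [0.0049 0.0076 0.0141]
  tri [0.6259 0.1672 0.0052]
ring giant 0 bench 0.002 top 0.0592 n 135 [ 0.461  -0.3281] [ 0.4862 -0.2837]
ring giant 1 bench 0.002 top 0.0606 n 133 [ 0.4616 -0.3285] [ 0.4617 -0.3231]
base giant 0 [240.4 135.6] plane [ 0.6168 -0.3002] circ [ 0.6163 -0.3009  0.0409] z pct [0.005  0.0074 0.0162]
base giant 1 [452.1 202. ] plane [ 0.6171 -0.3007] circ [ 0.6173 -0.3007  0.0392] z pct [0.0052 0.008  0.0171]
  tri [ 0.6169 -0.3006  0.0058]
```

Both views agree within about 2 mm, and the heights match the text (40/46/52/58 mm rings, 9 mm rims). I'll align the tool yaw to the world axes and go above the small ring.

Request:
{"fn": "send_rows", "kwargs": {"rows": [[8.5, [0, 0, 3], -8], [8.5, [0, 0, 3], -8], [8.5, [0, 0, 2], -7.5], [8.5, [-3.1, -4.4, 0], 0], [8.5, [-3.1, -4.4, 0], 0], [8.5, [-3.1, -4.4, 0], 0], [8.5, [-3.1, -4.4, 0], 0], [8.5, [-3.1, -4.4, 0], 0], [8.5, [-3.1, -4.4, 0], 0], [8.5, [0, 0, 0], 0]], "newtons": 30}}

```text
t: 1.35
tool_pos: [0.4368, 0.3063, 0.1509]
tool_rot: [-0.009, -3.141, 0.001]
contact_force: [0.1, -0.1, 0.1]
opening: 0.0852
grip_force: 0.0
```

Request:
{"fn": "send_rows", "kwargs": {"rows": [[8.5, [0, 0.33, 4], 0], [8.5, [0, 0, 5], 0], [8.5, [0, 0, 3.5], 0], [8.5, [0, 0, 1.2], 0], [8.5, [0, 0, 0.4], 0], [2, [0, 0, 0], 0], [2, [0, 0, 0], 0], [2, [0, 0, 0], 0], [2, [0, 0, 0], 0], [2, [0, 0, 0], 0]]}}

```text
t: 2.6
tool_pos: [0.4361, 0.3125, 0.0114]
tool_rot: [0.001, 3.14, 0.001]
contact_force: [-1.2, 0.1, 6.1]
opening: 0.025
grip_force: 29.6
```

Request:
{"fn": "send_rows", "kwargs": {"rows": [[2, [0, 0, -1], 0], [2, [0, 0, -4], 0], [2, [0, 0, -5], 0], [2, [0, 0, 0], 0], [2, [0, 0, 0], 0]]}}

```text
t: 3.22
tool_pos: [0.4349, 0.3119, 0.1098]
tool_rot: [-0.001, -3.141, 0.001]
contact_force: [-0.5, 0.3, -2.2]
opening: 0.0254
grip_force: 29.6
```

```bash
cat > look.py <<'E'
import sys
from station import ctrl
from h import *
# save enlarged crops: name, then view,u,v,w
out=[]
for a in sys.argv[2:]:
    n,u,v,w=a.split(","); u,v,w=int(u),int(v),int(w)
    d=ctrl.get_image(n); np.savez(n+"1.npz",**d)
    f=d["frame"][max(0,v-w):v+w,max(0,u-w):u+w,::-1]; out.append(cv2.resize(f,(390,390),interpolation=cv2.INTER_CUBIC))
cv2.imwrite("pics/"+sys.argv[1]+".png",np.hstack(out))
print(ctrl.get_obs()["tool_pos"],ctrl.get_obs()["contact_force"].round(1))
E
python3 look.py lift1 scene,481,240,60 top,196,260,60
```

```text
[0.43408793 0.31143939 0.10827327] [-0.1 -0.6 -0.6]
```

View pics/lift1.png

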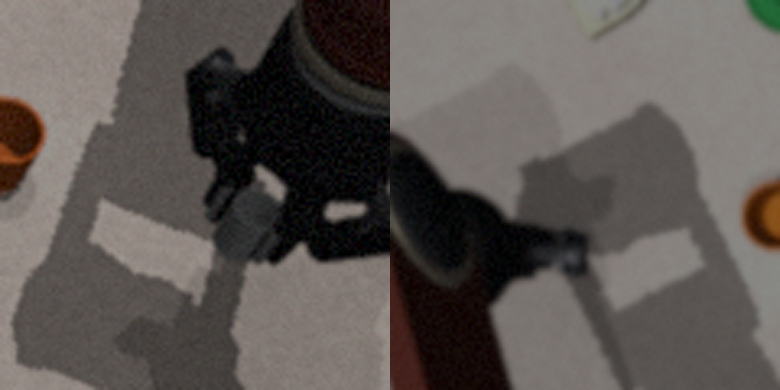

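The crops show the small ring held between the fingers, at about (245,230) in the left crop. Next I carry it to the red base.

Request:
{"fn": "send_rows", "kwargs": {"rows": [[2, [-0.37, -2.7, 0], 0], [2, [0, -5, 0], 0], [2, [0, -6, 0], 0], [2, [0, -6, 0], 0], [2, [0, -6, 0], 0], [2, [0, -6, 0], 0], [2, [0, -6, 0], 0], [2, [0, -6, 0], 0], [2, [0, -3.5, 0], 0], [2, [0, -1.5, 0], 0]]}}

```text
t: 4.58
tool_pos: [0.4377, -0.176, 0.1087]
tool_rot: [-0.005, -3.139, -0.003]
contact_force: [-0.2, 0.8, 0.1]
opening: 0.025
grip_force: 29.8
```

Request:
{"fn": "send_rows", "kwargs": {"rows": [[2, [0, 0, 3], 0], [2, [0, 0, 3], 0], [2, [0, 0, 1], 0], [2, [0, 0, 0], 0], [2, [0, 0, 0], 0]]}}

```text
t: 5.2
tool_pos: [0.4397, -0.175, 0.0415]
tool_rot: [0.0, 3.14, -0.002]
contact_force: [0.1, 0.5, -0.7]
opening: 0.0252
grip_force: 29.8
```

```bash
python3 look.py over1 scene,328,133,45 top,401,270,45
```

```text
[ 0.43981099 -0.17523754  0.04170088] [ 0.2  0.3 -0.2]
```

View pics/over1.png

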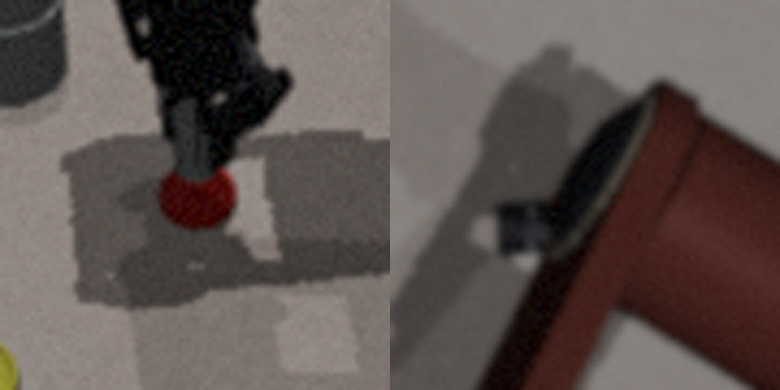

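The left crop shows the ring upright, just above the red base and centred on it at about (195,175). I'll lower it slowly.

Request:
{"fn": "send_rows", "kwargs": {"rows": [[2, [0, 0, 1], 0], [2, [0, 0, 0.6], 0], [2, [0, 0, 0.4], 0], [2, [0, 0, 0.2], 0], [2, [0, 0, 0.1], 0], [2, [0, 0, 0], 0]]}}

```text
t: 6.05
tool_pos: [0.439, -0.175, 0.0175]
tool_rot: [0.001, 3.141, -0.001]
contact_force: [-0.2, -0.7, -0.3]
opening: 0.0252
grip_force: 29.8
```

Request:
{"fn": "send_rows", "kwargs": {"rows": [[2, [0, 0, 0.1], 0], [2, [0, 0, 0.1], 0], [2, [0, 0, 0], 0]]}}

```text
t: 6.42
tool_pos: [0.4393, -0.1751, 0.0173]
tool_rot: [-0.001, -3.141, -0.0]
contact_force: [-6.0, 3.8, 13.3]
opening: 0.0252
grip_force: 31.0
```

Request:
{"fn": "send_rows", "kwargs": {"rows": [[3.2, [0, 0, -0.1], 0], [4.5, [0, 0, 0], 0], [5, [0, 0, 0], 0], [5, [0, 0, -1.5], 0], [5, [0, 0, -4], 0], [8.5, [0, 0, -4.5], 0], [8.5, [0.42, 4, 0], 0], [8.5, [0, 6, 0], 0], [8.5, [0, 6, 0], 0], [8.5, [0, 3.2, 0], 0]]}}

```text
t: 7.68
tool_pos: [0.4346, 0.0194, 0.1174]
tool_rot: [-0.002, 3.14, 0.0]
contact_force: [0.8, 0.2, -0.3]
opening: 0.0848
grip_force: 0.0
```

```bash
python3 look.py put1 scene,328,133,45 top,401,270,45
```

```text
[0.43466239 0.01958871 0.11723082] [-0.5 -0.6  0.3]
```

View pics/put1.png

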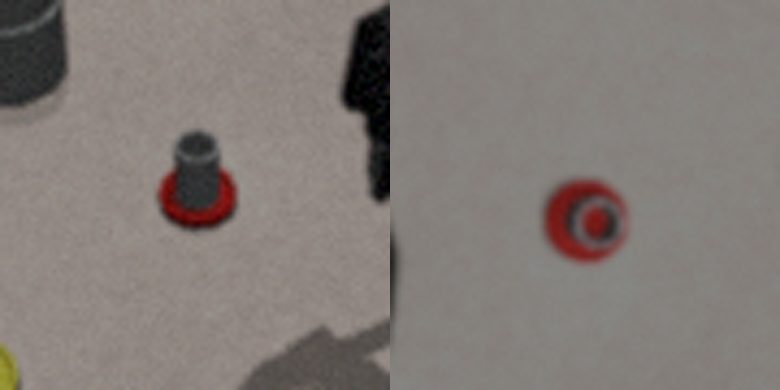

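The small ring stands upright inside the red rim, seen in both crops. Next is the medium ring.

Request:
{"fn": "send_rows", "kwargs": {"rows": [[8.5, [0, 0, 3.5], 0], [8.5, [0, 0, 4], 0], [8.5, [0, 0, 2], 0], [8.5, [0, 0, 0.9], 0], [6, [0, 0, 0], 0], [3.2, [0, 0, 0], 0], [3.2, [0, 0, 0], 0], [3.2, [0, 0, 0], 0], [3.2, [0, 0, 0], 0]]}}

```text
t: 8.9
tool_pos: [0.4359, 0.0169, 0.0137]
tool_rot: [0.001, 3.139, -0.001]
contact_force: [-0.6, -1.3, 6.3]
opening: 0.0375
grip_force: 30.5
```

Request:
{"fn": "send_rows", "kwargs": {"rows": [[3.2, [0, 0, -1], 0], [3.2, [0, 0, -4], 0], [3.2, [0, 0, -5], 0], [3.2, [-2, -1.8, 0], 0], [3.2, [-4, -3.6, 0], 0], [3.2, [-4, -3.6, 0], 0], [3.2, [-4, -3.6, 0], 0], [3.2, [-3, -2.6, 0], 0], [3.2, [-1.4, -1.2, 0], 0], [3.2, [0, 0, 0], 0]]}}

```text
t: 10.15
tool_pos: [0.6189, -0.1476, 0.1122]
tool_rot: [-0.003, -3.141, -0.0]
contact_force: [-0.2, 0.7, -0.5]
opening: 0.0378
grip_force: 30.5
```

Request:
{"fn": "send_rows", "kwargs": {"rows": [[3.2, [0, 0, 3], 0], [3.2, [0, 0, 3], 0], [3.2, [0, 0, 1], 0], [3.2, [0, 0, 0], 0]]}}

```text
t: 10.65
tool_pos: [0.6178, -0.1463, 0.0418]
tool_rot: [-0.0, -3.14, -0.001]
contact_force: [-0.0, -0.9, -0.8]
opening: 0.0374
grip_force: 30.5
```

```bash
python3 look.py over2 scene,275,170,45 top,389,200,45
```

```text
[ 0.6193891  -0.1470048   0.04384658] [-1.6 -0.6 -0.1]
```

View pics/over2.png

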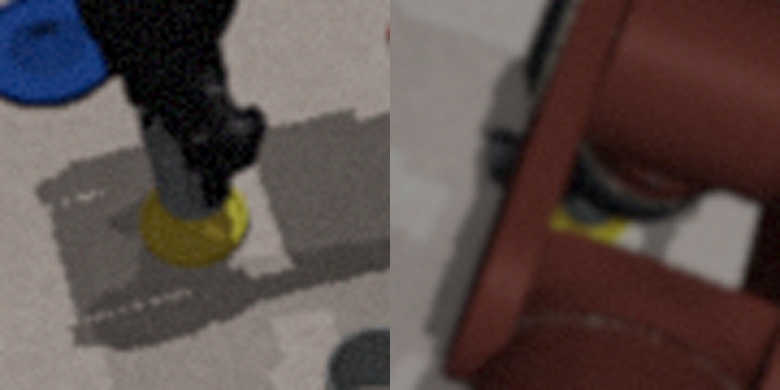

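The medium ring is upright above the yellow dish and centred on it, at about (190,200) in the left crop. Now I lower it.

Request:
{"fn": "send_rows", "kwargs": {"rows": [[3.2, [0, 0, 1], 0], [3.2, [0, 0, 0.6], 0], [3.2, [0, 0, 0.4], 0], [3.2, [0, 0, 0.2], 0], [3.2, [0, 0, 0.1], 0], [3.2, [0, 0, 0.1], 0], [3.2, [0, 0, 0.1], 0], [3.2, [0, 0, 0], 0]]}}

```text
t: 11.75
tool_pos: [0.6194, -0.1472, 0.0198]
tool_rot: [0.001, 3.141, -0.001]
contact_force: [-5.5, 1.7, 10.3]
opening: 0.038
grip_force: 31.4
```

Request:
{"fn": "send_rows", "kwargs": {"rows": [[4.4, [0, 0, -0.1], 0], [5.4, [0, 0, 0], 0], [6, [0, 0, 0], 0], [6, [0, 0, -1.5], 0], [6, [0, 0, -4], 0], [8.5, [0, 0, -4.4], 0], [8.5, [0.5, 4, 0], 0], [8.5, [0, 6, 0], 0], [8.5, [0, 4, 0], 0], [8.5, [0, 2.1, 0], 0]]}}

```text
t: 13.0
tool_pos: [0.6139, 0.0158, 0.1184]
tool_rot: [-0.002, 3.14, -0.0]
contact_force: [0.6, -0.4, 0.5]
opening: 0.0853
grip_force: 0.0
```

```bash
python3 look.py put2 scene,275,170,45 top,389,200,45
```

```text
[0.61393317 0.0154704  0.11798173] [ 1.  -0.1  0.1]
```

View pics/put2.png

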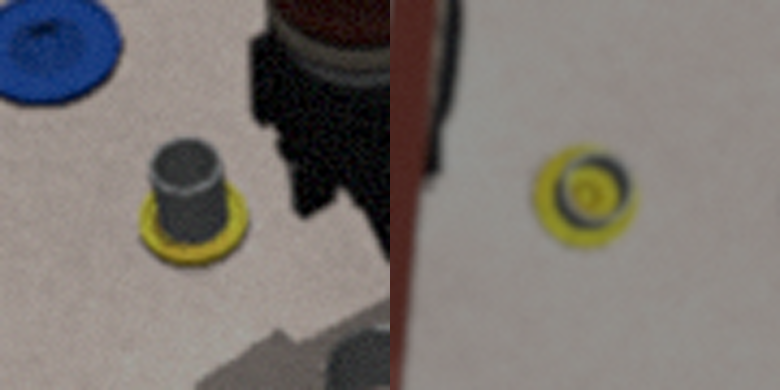

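The medium ring stands upright within the yellow rim around the cone. Next is the large ring.

Request:
{"fn": "send_rows", "kwargs": {"rows": [[8.5, [0, 0, 3.5], 0], [8.5, [0, 0, 3.5], 0], [8.5, [0, 0, 2], 0], [8.5, [0, 0, 0.9], 0], [7, [0, 0, 0], 0], [4.6, [0, 0, 0], 0], [4.6, [0, 0, 0], 0], [4.6, [0, 0, 0], 0], [4.6, [0, 0, 0], 0]], "newtons": 40}}

```text
t: 14.22
tool_pos: [0.6152, 0.0138, 0.0202]
tool_rot: [0.001, 3.138, -0.001]
contact_force: [0.4, -0.7, 5.3]
opening: 0.051
grip_force: 42.3
```

Request:
{"fn": "send_rows", "kwargs": {"rows": [[4.6, [0, 0, -1], 0], [4.6, [0, 0, -4], 0], [4.6, [0, 0, -4], 0], [4.6, [-1.1, 2, 0], 0], [4.6, [0, 4.5, 0], 0], [4.6, [0, 5, 0], 0], [4.6, [0, 2.8, 0], 0], [4.6, [0, 1, 0], 0], [4.6, [0, 0, 0], 0]]}}

```text
t: 15.35
tool_pos: [0.6241, 0.1674, 0.1071]
tool_rot: [0.001, -3.14, 0.001]
contact_force: [-0.7, 0.3, -0.3]
opening: 0.0511
grip_force: 42.3
```

Request:
{"fn": "send_rows", "kwargs": {"rows": [[4.6, [0, 0, 3], 0], [4.6, [0, 0, 2], 0], [4.6, [0, 0, 1], 0], [4.6, [0, 0, 0], 0]]}}

```text
t: 15.85
tool_pos: [0.6242, 0.1664, 0.0472]
tool_rot: [-0.002, -3.14, 0.001]
contact_force: [0.4, -1.1, -1.4]
opening: 0.0511
grip_force: 42.3
```

```bash
python3 look.py over3 scene,360,270,55 top,260,196,50
```

```text
[0.62547614 0.16688645 0.04910829] [ 0.7  0.6 -1.9]
```

View pics/over3.png

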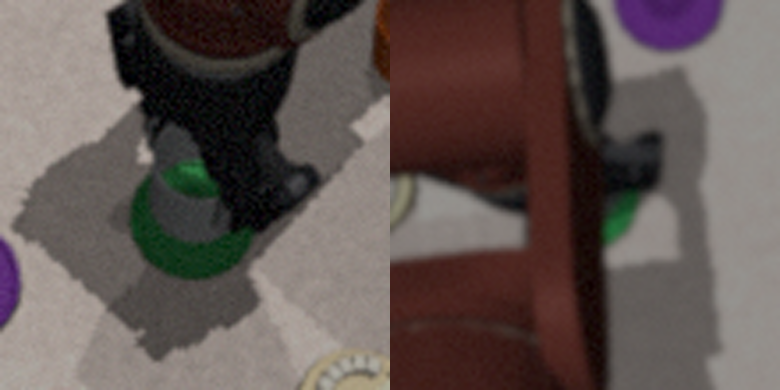

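The large ring is upright above the green dish and centred on it, at about (190,200) in the left crop. The plaster model at the bottom right is clear of it.

Request:
{"fn": "send_rows", "kwargs": {"rows": [[4.6, [0, 0, 1], 0], [4.6, [0, 0, 0.6], 0], [4.6, [0, 0, 0.4], 0], [4.6, [0, 0, 0.2], 0], [4.6, [0, 0, 0.1], 0], [4.6, [0, 0, 0.1], 0], [4.6, [0, 0, 0.1], 0], [4.6, [0, 0, 0], 0]]}}

```text
t: 16.95
tool_pos: [0.6258, 0.1673, 0.0262]
tool_rot: [0.001, 3.14, 0.0]
contact_force: [-7.0, -1.0, 11.2]
opening: 0.0513
grip_force: 43.3
```

Request:
{"fn": "send_rows", "kwargs": {"rows": [[5.7, [0, 0, -0.1], 0], [6.6, [0, 0, 0], 0], [7.2, [0, 0, 0], 0], [7.2, [0, 0, -1.5], 0], [7.2, [0, 0, -4], 0], [8.5, [0, 0, -4.4], 0], [8.5, [0.8, -2.5, 0], 0], [8.5, [1.6, -4.9, 0], 0], [8.5, [1.8, -5.4, 0], 0], [8.5, [1.8, -5.4, 0], 0]]}}

```text
t: 18.2
tool_pos: [0.5634, -0.0167, 0.1231]
tool_rot: [-0.001, -3.141, 0.0]
contact_force: [1.1, 0.5, 0.4]
opening: 0.0848
grip_force: 0.0
```

Request:
{"fn": "send_rows", "kwargs": {"rows": [[8.5, [1.8, -5.4, 0], 0], [8.5, [1.8, -5.4, 0], 0], [8.5, [1.8, -5.4, 0], 0], [8.5, [1.8, -5.4, 0], 0], [8.5, [1.8, -5.4, 0], 0], [8.5, [1.4, -4.4, 0], 0], [8.5, [0, 0, 0], 0], [8.5, [0, 0, 0], 0]]}}

```text
t: 19.2
tool_pos: [0.46, -0.3285, 0.1229]
tool_rot: [-0.002, -3.141, -0.002]
contact_force: [-0.0, -0.2, 0.1]
opening: 0.0846
grip_force: 0.0
```

```bash
python3 look.py put3 scene,360,270,55 top,260,196,50
```

```text
[ 0.4605119  -0.32772112  0.12296935] [-0.3  0.5  0.5]
```

View pics/put3.png

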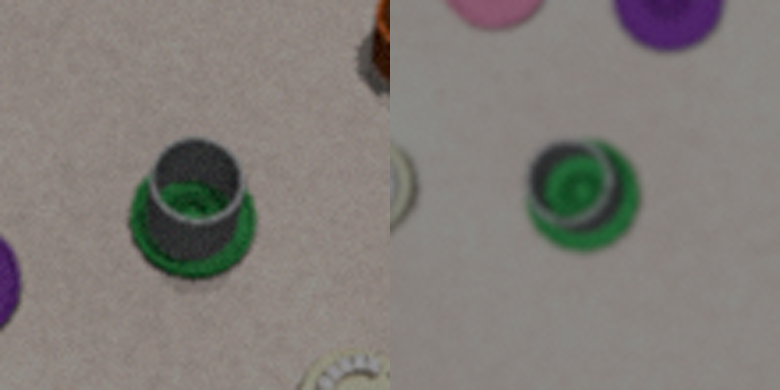

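The large ring stands upright in the green base. The last one is the giant ring.

Request:
{"fn": "send_rows", "kwargs": {"rows": [[8.5, [0, 0, 3.5], 0], [8.5, [0, 0, 3], 0], [8.5, [0, 0, 2], 0], [8.5, [0, 0, 1.6], 0], [8.5, [0, 0, 0.8], 0], [7, [0, 0, 0], 0], [6, [0, 0, 0], 0], [6, [0, 0, 0], 0], [6, [0, 0, 0], 0]], "newtons": 45}}

```text
t: 20.42
tool_pos: [0.4611, -0.3294, 0.0152]
tool_rot: [0.001, 3.14, -0.002]
contact_force: [-0.0, -0.2, 1.2]
opening: 0.0644
grip_force: 50.2
```

Request:
{"fn": "send_rows", "kwargs": {"rows": [[6, [0, 0, -1], 0], [6, [0, 0, -3.5], 0], [6, [0, 0, -3], 0], [6, [-2.5, 0.5, 0], 0], [6, [-4, 0.7, 0], 0], [6, [-4, 0.7, 0], 0], [6, [-3.5, 0.6, 0], 0], [6, [-1.5, 0.3, 0], 0], [6, [0, 0, 0], 0]]}}

```text
t: 21.55
tool_pos: [0.6155, -0.3006, 0.0891]
tool_rot: [0.001, -3.141, -0.0]
contact_force: [-0.9, -0.1, -2.4]
opening: 0.0641
grip_force: 50.8
```

Request:
{"fn": "send_rows", "kwargs": {"rows": [[6, [0, 0, 2], 0], [6, [0, 0, 2], 0], [6, [0, 0, 0.5], 0], [6, [0, 0, 0], 0]]}}

```text
t: 22.05
tool_pos: [0.6145, -0.3007, 0.0429]
tool_rot: [-0.002, -3.14, -0.002]
contact_force: [0.6, 0.4, -1.9]
opening: 0.0643
grip_force: 50.7
```

```bash
python3 look.py over4 scene,241,130,50 top,452,202,50
```

```text
[ 0.61578381 -0.30127689  0.04482494] [ 0.3  1.  -2.2]
```

View pics/over4.png

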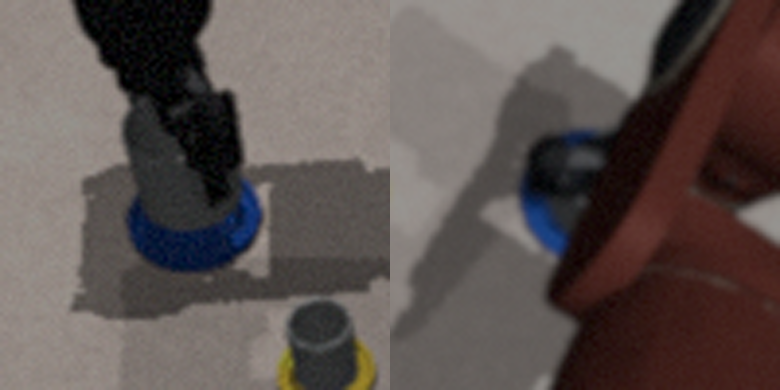

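The giant ring is upright above the blue dish and centred on it, at about (190,180) in the left crop. Now I lower it.

Request:
{"fn": "send_rows", "kwargs": {"rows": [[6, [0, 0, 1], 0], [6, [0, 0, 0.6], 0], [6, [0, 0, 0.4], 0], [6, [0, 0, 0.2], 0], [6, [0, 0, 0.1], 0], [6, [0, 0, 0.1], 0], [6, [0, 0, 0.1], 0], [6, [0, 0, 0], 0]]}}

```text
t: 23.15
tool_pos: [0.6162, -0.3013, 0.0212]
tool_rot: [0.001, 3.14, -0.001]
contact_force: [-3.3, 1.6, 4.6]
opening: 0.0643
grip_force: 51.3
```

Request:
{"fn": "send_rows", "kwargs": {"rows": [[6.8, [0, 0, 0], 0], [7.6, [0, 0, 0], 0], [8.3, [0, 0, 0], 0], [8.5, [0, 0, -1], 0], [8.5, [0, 0, -3], 0], [8.5, [0, 0, -5], 0], [8.5, [4, 3, -4], 0], [8.5, [5, 3, 0], 0], [8.5, [5, 3, 0], 0], [8.5, [3, 3, 0], 0]]}}

```text
t: 24.4
tool_pos: [0.4449, -0.1807, 0.1489]
tool_rot: [0.002, 3.141, -0.001]
contact_force: [0.2, 0.5, 0.3]
opening: 0.0846
grip_force: 0.0
```

```bash
cat > fin.py <<'E'
from station import ctrl
from h import *
D=[ctrl.get_image(n) for n in("scene","top")]
C=[cloud(d) for d in D]
B={"small":(.4398,-.1748),"medium":(.6197,-.1467),"large":(.6259,.167),"giant":(.617,-.3006)}
for k,(h,r) in RB.items():
    for i in(0,1):
        p=C[i].reshape(-1,3); p=p[np.hypot(*(p[:,:2]-B[k]).T)<r+.012]; p=p[p[:,2]<.08]
        t=np.percentile(p[:,2],98); q=p[p[:,2]>h]
        A=np.c_[q[:,:2]-B[k],np.ones(len(q))]; 
        print(k,i,"top",t.round(4),"expect",h+.006,"offset mm",((circ(q[:,:2],r-.00125)[:2]-B[k])*1e3).round(1),len(q))
f=np.hstack([cv2.resize(D[0]["frame"][40:340,180:480],(400,400)),cv2.resize(D[1]["frame"][90:310,180:500],(400,275))[np.r_[0:275,[274]*125]]])
cv2.imwrite("pics/fin.png",f[:,:,::-1])
E
python3 fin.py
```

```text
small 0 top 0.0466 expect 0.046 offset mm [-0.6 -0.3] 52
small 1 top 0.0434 expect 0.046 offset mm [7.2 1.6] 3
medium 0 top 0.0525 expect 0.052 offset mm [-1.8 -0.1] 102
medium 1 top 0.0538 expect 0.052 offset mm [-2.4  0.4] 71
large 0 top 0.0589 expect 0.057999999999999996 offset mm [0.5 0.3] 157
large 1 top 0.06 expect 0.057999999999999996 offset mm [-0.8 -1.4] 92
giant 0 top 0.0648 expect 0.064 offset mm [-1.1  0.1] 161
giant 1 top 0.0661 expect 0.064 offset mm [-0.3 -0.1] 147
```

View pics/fin.png

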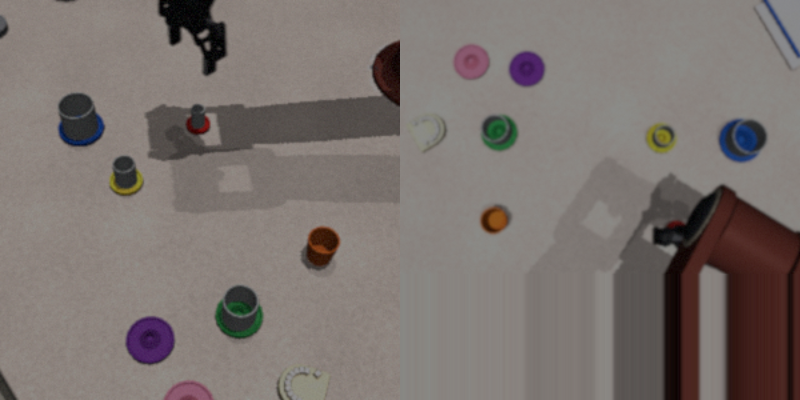

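All four rings stand in their own bases with rim heights matching flat seating. The cup and plaster model are untouched. The small ring's top-view reading is unreliable because the arm hides it, but the scene view confirms it.

```bash
python3 -c "
from station import ctrl
print(ctrl.finish_job())"
```

```text
the job is handed in; nothing more can be done
None
```

All four rings are upright and flat in their matching bases, set down gently in order from smallest to largest; the cup and plaster model were left alone, and the job was handed in at about 24.5 s of the 106 s allowed.

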